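# Hold a resin key casting by its frosted sides in the strain viewer's light

## Task

Switch on the strain viewer's lamp by flipping its red-tipped toggle fully over, away from the robot. Then pick the clear casting with the brass key out of the curing tray, touching it only on its two frosted sides and never on its polished clear faces, and hold it up between the viewer's two windows: centred in the light path, about midway along it, upright, its clear faces square to the windows. Keep it from touching the viewer, leave the other castings, the padlock and the jar where they are, and finish while still holding the casting steady in the light.

Things in the scene. Friction and masses are not known exactly. Their poses are not given: they have to be found in the camera images.
- casting_brass: the casting to inspect: upright clear resin block with a brass-yellow key in it, 70 mm tall, 60 to 98 g, loose on the tray's floor at any turn. Origin: centre of its underside; z up. Own x: 36 mm between the two white FROSTED sides (each 20.5 x 70 mm), to be gripped. Own y: 22 mm between the two polished CLEAR faces, not to be touched (nor the clear top)
- casting_brass_mid (a point): centre of that casting, 35 mm above its underside; same axes
- casting_iron: clear resin casting of a small old black iron key, same size and axes as casting_brass (36 x 22 x 70 mm); origin at the centre of its underside. Leave it standing
- casting_blue: clear resin casting of a small old blue-painted key, same size and axes as casting_brass (36 x 22 x 70 mm); origin at the centre of its underside. Leave it standing
- tray: fixed low wooden curing tray with a grey felt floor, 130 mm (its x) x 340 mm (its y), rim 14 mm and floor 6 mm above the table. Origin: centre of its underside. Three castings stand on it in a row along its y, 100 mm apart, in any order, one at its middle
- viewer: fixed strain viewer (bench polariscope). Origin on the table under mid light path; x across, y along the light (lamp to analyser). Base plate 150 (x) x 360 mm, its top 22 mm up. White lamp house y -200 to -75 mm, 130 wide, bezel of its bright window to y -69. Analyser stand y 75 to 105 (knob to 115), 116 wide, bezel of its dark window from y 72. Both 190 mm high; gap open above and at both ends
- light_path (a point): middle of the light path: the point midway between the two windows on the line through their centres, 135 mm above the table; same axes as the viewer (y along the light). Windows 76 mm across
- lamp_switch (a joint): lamp toggle on top of the lamp house; pivot at viewer x 0, y -137.5, z 196 mm, about the viewer's y axis. 0 = off, leaning 26 degrees to the viewer's -x (robot side); 0.9 rad = fully on, leaning 26 degrees to +x, at its end stop. Starts 0 to 0.12 rad. About 1 N at the tip moves it and it stays where left
- lamp_switch_tip (a point): centre of the red ball (15 mm across) at the toggle's tip, 34 mm from the pivot, about 227 mm above the table
- padlock: loose brass padlock lying flat, body 52 x 50 x 24 mm, shackle toward its +x to 64 mm; origin under the body's centre
- polish_jar: loose amber jar with orange lid, 60 mm across, 60 mm tall; origin under its centre
Mind the look-alikes: they are no part of the job. What is shaped like the casting_blue but green is not meant. What is shaped like the casting_brass but pink is not meant.

How it is judged:
On the way, in this order (a step that is already met when the one before it is completed fails the run):
1. the lamp toggle is flipped on (value of joint lamp_switch above 0.7 rad), for 0.1 s.
2. the brass-key casting is lifted clear of the tray, gripped on both frosted sides (height (world z) of casting_brass_mid above 0.1 m and contact force between the fingers and casting_brass_c1 above 0.5 N and contact force between the fingers and casting_brass_c2 above 0.5 N), for 0.2 s.
At the end, for the whole second after the job is handed in: Toggle past 0.7 rad; casting held still by both frosted sides, touching nothing else; its centre within 12 mm of the light axis sideways and in height, 30 mm of midway along it; upright within 7 deg, clear faces square to the windows within 8 deg; other castings, padlock, jar not moved 20 mm (value of joint lamp_switch above 0.7 rad and contact force between the fingers and casting_brass_c1 above 0.5 N and contact force between the fingers and casting_brass_c2 above 0.5 N and x of casting_brass_mid in the frame of light_path between -0.012 and 0.012 m and z of casting_brass_mid in the frame of light_path between -0.012 and 0.012 m and y of casting_brass_mid in the frame of light_path between -0.03 and 0.03 m and angle between the y axis of casting_brass and the y axis of light_path, either way round below 0.14 rad and angle between casting_brass's own z axis and vertical below 0.12 rad and linear speed of casting_brass below 0.02 m/s and angular speed of casting_brass below 0.2 rad/s and contact force between casting_brass and viewer below 0.1 N and contact force between casting_brass and tray below 0.1 N and distance of each of casting_iron, casting_blue, padlock, polish_jar from where it was at the start of the episode below 0.02 m and angle between each of casting_iron, casting_blue's own z axis and vertical below 0.15 rad); the arm keeps its last pose, push and grip.
It fails at once if the casting's polished clear faces (or clear top) are touched by the robot (contact force between any of the fingers, the arm and casting_brass_c0 above 0.5 N).
It fails at once if the casting knocks against the viewer (contact force between casting_brass and viewer above 1 N).
It fails at once if another casting is knocked or moved (distance of any of casting_iron, casting_blue from where it was at the start of the episode above 0.02 m).
It fails at once if a bystander (padlock, jar) is moved away (distance of any of padlock, polish_jar from where it was at the start of the episode above 0.02 m).
It also fails if it takes over 51 s, if anything falls off the work surface, if the arm or the gripper's body presses on something with over 40 N, if the wrist force passes 120 N, or if a joint passes its speed limit or range.

## Robot

A 7-joint arm with a two-finger parallel gripper is mounted at the origin on the work surface. World frame = base frame: x ahead of the robot, y to its left, z up, the work surface at z = 0. Lengths are in m, angles in rad, forces in N, time in s.
With the tool pointing down it reaches from about 0.4 to 0.875 m from the base axis. Payload 19.3 kg.
Tool frame: the origin (TCP) lies at the very end of the fingers, on their centre line; the grasp point (between the pads) lies 19 mm behind it; z points along the fingers, y is the line along which they close (so a half turn about z gives the same grasp; the last joint's range is limited). The gripper opens to 85 mm and grips with 20 to 120 N. Pads are 22 mm wide; open, the fingers measure 114 mm over their backs; the gripper's body (76 mm by 85 mm) begins 54 mm behind the grasp point. The pads swing forward as they close: fully open they stand 13 mm farther back than shut.
Start: joints at [1.136, 0.521, -0.036, 1.599, 0.021, 1.021, -0.113], TCP at [0.223, -0.584, 0.231] pointing down, gripper open.
Joint ranges: [-2.91, 2.91], [-0.3, 2.13], [-1.5, 1.42], [0.17, 2.43], [-1.26, 4.41], [0.16, 1.93], [-2.52, 2.52]. Speed limits (rad/s): [1.89, 1.89, 2.39, 2.39, 3.01, 3.01, 3.01].

## Interface

Orientations are given as [roll, pitch, yaw] about the fixed x, y, z axes, in that order (R = Rz(yaw) Ry(pitch) Rx(roll)).
In Python, from workcell import bot gives the robot as it stands.
- The arm moves only by the tool jog_arm, never from a script. Its argument "motion" is a list of rows, each a list of 5 numbers: the shift along the tool's x, y, z scaled (see below), then the turn about the tool's z scaled (see below), then the opening, from 0 (shut) to 1 (fully open). A call has 1 to 12 rows; each row shifts and turns the commanded pose from where the row before left it, along the tool's axes as they then stand; what a row does not reach is not made up. The controller multiplies each number of a shift by 30 mm and each number of a turn by 0.08 rad. A row lasts 1/10 s, in which the tool goes at most 50 mm and 8.59 degrees, less where a joint would pass 70% of its speed; a pose out of reach is approached as far as the arm can. A call with a number of a shift or a turn outside -1 to 1 is refused whole. A call with a gripper value outside its range is refused whole. The fingers move at their own pace and stop on an object; "newtons" is the grip in N (left out, the last holds). Time passes only in rows, so rows that do not move let the fingers close. It gives the time, the measured TCP pose, the force, the opening and the grip force at its end, in the units of the state.
- bot.observe(): the state, without advancing time (a new reading comes with each control period).
- bot.grab_frame(name): name is "scene" or "top"; returns a dict with "pixels" (384x512x3 uint8, red, green, blue), "fovy" (degrees; the focal length in pixels is half the picture's height over the tangent of half this angle, whatever the lens; pixels are square), "cx", "cy" (the principal point, pixels), "rvec" (rotation vector, rad) and "tvec" (3), from world to camera coordinates, as OpenCV has them. Camera axes: x right, y down, z forward; pixel columns grow to the right and rows downward; lengths in m; the calibration is good to about 2 mm. A picture is of the moment at which its call begins. There is no depth.
- bot.job_done(): hands the job in; it is judged then, once.
The state is a dict: "clock": time; "qpos": joint angles; "qd": joint speeds; "joint_efforts": joint torques, N m; "position": TCP position; "tool_rot": TCP orientation; "force": force on the tool from outside, world axes, zero at the start; "moment": the same for the moment, N m; "grip_width": finger opening in m; "finger_force": force on a finger pad.
Only numpy, scipy, OpenCV 4.12 (cv2) and the standard library are available. Lean on these libraries where they do the work, as an engineer would, in place of code of your own. Each camera call takes 0.05 s, during which the arm holds its last target. There are 200 camera calls.

## Working session

There is one attempt and no reset: what is moved stays moved. The work goes in short steps, Python scripts to look and compute and a tool call to move; the robot and the scene stay as the last step left them, time stands still between calls to the robot, and variables do not carry over. Pictures are saved under pics/ and viewed, at most 10 in all, crops included, and the job is handed in when it is done.

Besides the shell and the picture viewer there is one more tool, called as name(argument=value, ...), one argument or row to a line, values as JSON. jog_arm: Moves the arm, as the interface text tells. Shifts and turns lie within -1 to 1; 1 stands for 30 mm of shift or 0.08 rad of turn. Its arguments: {"type":"object","properties":{"motion":{"type":"array","items":{"type":"array","items":{"type":"number"}}},"newtons":{"type":"number"}},"required":["motion"]}

```bash
mkdir -p pics; ls; cat > h.py <<'E'
import numpy as np, cv2
from workcell import bot
def grab(n):
    f=bot.grab_frame(n); h=f["pixels"].shape[0]; F=h/2/np.tan(np.radians(f["fovy"])/2)
    f["K"]=np.array([[F,0,f["cx"]],[0,F,f["cy"]],[0,0,1.]]); f["R"]=cv2.Rodrigues(np.array(f["rvec"],float))[0]; f["t"]=np.array(f["tvec"],float).ravel(); return f
def plane(f,uv,z):
    uv=np.atleast_2d(np.array(uv,float)); d=(np.linalg.inv(f["K"])@np.c_[uv,np.ones(len(uv))].T).T@f["R"]; c=-f["R"].T@f["t"]
    return c+d*((z-c[2])/d[:,2])[:,None]
def proj(f,P):
    return cv2.projectPoints(np.atleast_2d(np.array(P,float)),np.array(f["rvec"],float),f["t"],f["K"],None)[0].reshape(-1,2)
def save(f,n,crop=None,s=1):
    im=f["pixels"][:,:,::-1]
    if crop: im=im[crop[1]:crop[3],crop[0]:crop[2]]
    cv2.imwrite("pics/"+n,cv2.resize(im,None,fx=s,fy=s,interpolation=cv2.INTER_CUBIC))
E
python3 - <<'E'
from h import *
for n in("scene","top"):
    f=grab(n); save(f,n+"0.png",s=1.5); print(n,-f["R"].T@f["t"],f["R"][2],f["K"][0,0])
print(bot.observe())
E
```

```text
pics
scene [1.16805924 0.38140958 1.06018501] [-0.53603334 -0.32549176 -0.7789245 ] 464.8803988189753
top [0.48385286 0.01774349 1.22188746] [ 0.06415595 -0.00840847 -0.99790446] 426.9251988734728
{'clock': 0.1, 'qpos': array([ 1.13582371,  0.52197163, -0.03630963,  1.59990417,  0.02119557,
        1.02105826, -0.11279956]), 'qd': array([-1.20928455e-04, -2.01150799e-03, -2.91672763e-04, -9.85979617e-05,
       -3.55512866e-04,  2.09278989e-04,  2.93909272e-04]), 'joint_efforts': array([ 3.04629750e-03, -9.28497505e+01,  1.98375374e+00, -3.70537233e+01,
        1.82104722e-02,  5.18441797e-03,  5.49109711e-05]), 'position': array([ 0.22282848, -0.58364325,  0.23078951]), 'tool_rot': array([-3.14063846e+00,  6.88802894e-05,  3.64743518e-01]), 'force': array([-0.35347035, -0.02958141,  0.35704796]), 'moment': array([-0.02431403, -0.00455282, -0.01935889]), 'finger_force': 0.0, 'grip_width': 0.08558233048681876}
```

View pics/scene0.png

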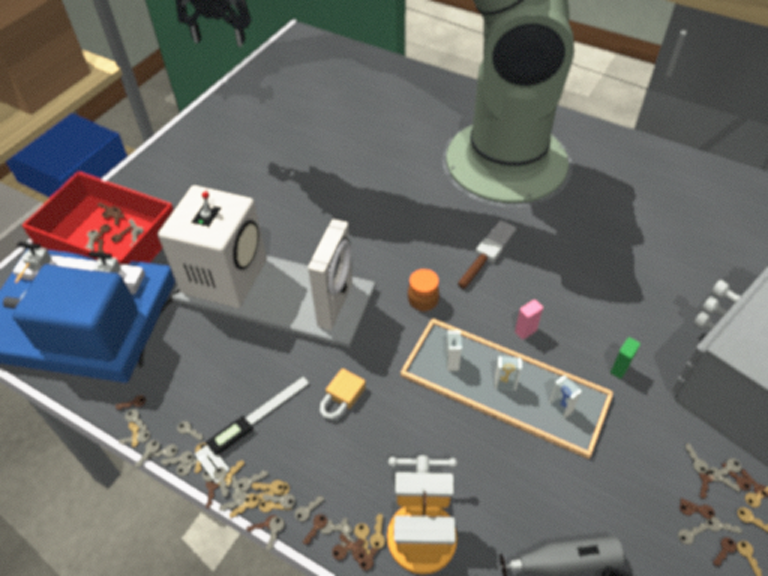

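View pics/top0.png

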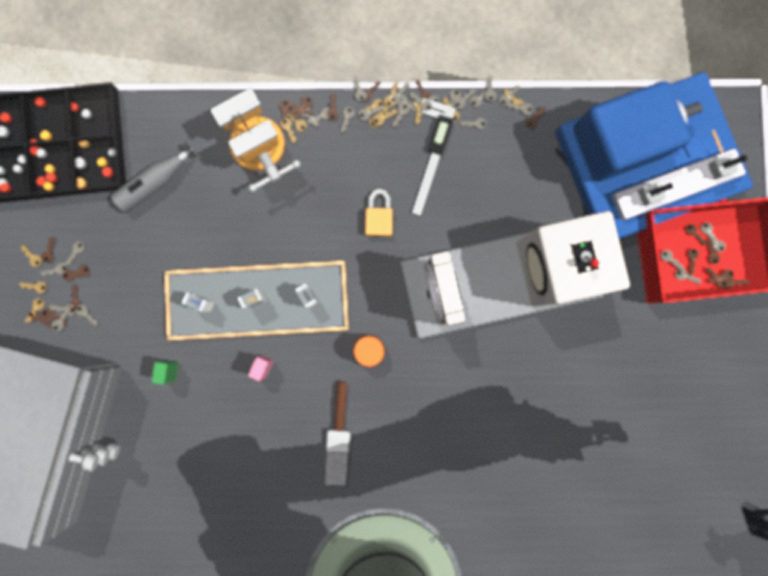

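The scene view shows, in saved pixels, the castings in the tray: black key (454,350), brass (508,372), blue (567,393). The padlock is at (343,392), the jar at (424,288), and the toggle at (206,197), leaning toward the robot. In the top view they are iron (306,296), brass (250,298) and blue (196,300). The lookalikes are pink (260,368) and green (163,372). I choose the one in the middle of the tray with the yellow key, and will check it in a close crop.

```bash
python3 - <<'E'
from h import *
f=grab("top"); s=grab("scene")
a=cv2.resize(f["pixels"][170:235,105:235],None,fx=6,fy=6,interpolation=cv2.INTER_CUBIC)[:,:,::-1]
b=cv2.resize(s["pixels"][205:290,260:420],None,fx=3.4,fy=3.4,interpolation=cv2.INTER_CUBIC)[:,:,::-1]
w=np.zeros((390+210,800,3),np.uint8); w[:390,:780]=a; 
b=cv2.resize(b,(395,210)); w[390:,:395]=b
c=cv2.resize(s["pixels"][110:230,100:260],(280,210),interpolation=cv2.INTER_CUBIC)[:,:,::-1]; w[390:,400:680]=c
cv2.imwrite("pics/c1.png",w)
def blobs(f,lo,hi,name,mina,z,roi):
    hsv=cv2.cvtColor(f["pixels"],cv2.COLOR_RGB2HSV); m=cv2.inRange(hsv,lo,hi); k=np.zeros_like(m); k[roi[1]:roi[3],roi[0]:roi[2]]=255; m&=k
    for c in cv2.findContours(m,cv2.RETR_EXTERNAL,cv2.CHAIN_APPROX_NONE)[0]:
        if cv2.contourArea(c)>=mina:
            r=cv2.minAreaRect(c); P=plane(f,np.vstack([cv2.boxPoints(r),r[0]]),z)
            print(name,np.round(r[0],1),cv2.contourArea(c),np.round(P[:,:2],3).tolist(), np.round([np.linalg.norm(P[1]-P[0]),np.linalg.norm(P[2]-P[1])],3))
blobs(f,(0,0,190),(179,60,255),"white",4,.19,(280,135,430,220))
blobs(f,(0,0,170),(179,70,255),"cast",4,.076,(115,180,225,220))
blobs(f,(5,90,120),(20,255,255),"rim",200,.014,(105,165,240,235))
for g,n in((f,"top"),(s,"scene")):
    blobs(g,(0,170,120),(8,255,255),"red"+n,3,.227,(370,150,405,190) if n=="top" else (125,120,150,150))
blobs(f,(5,170,120),(20,255,255),"jar",100,.06,(225,215,270,250))
blobs(f,(8,100,120),(30,255,255),"lock",100,.024,(235,125,270,160))
E
```

```text
white [285.5 217.5] 15.0 [[0.488, -0.061], [0.488, -0.088], [0.481, -0.087], [0.481, -0.061], [0.485, -0.074]] [0.027 0.007]
white [319.7 188.4] 1050.0 [[0.6, -0.077], [0.628, -0.216], [0.509, -0.238], [0.481, -0.101], [0.555, -0.158]] [0.142 0.122]
white [389.4 171.3] 2545.5 [[0.645, -0.256], [0.672, -0.376], [0.545, -0.402], [0.518, -0.282], [0.595, -0.329]] [0.123 0.13 ]
white [421. 140.] 110.5 [[0.684, -0.39], [0.683, -0.429], [0.659, -0.428], [0.659, -0.389], [0.671, -0.409]] [0.039 0.025]
white [281. 138.] 6.0 [[0.686, -0.064], [0.686, -0.068], [0.671, -0.068], [0.671, -0.063], [0.679, -0.066]] [0.005 0.015]
cast [159.9 211.1] 88.0 [[0.506, 0.29], [0.532, 0.279], [0.503, 0.213], [0.478, 0.224], [0.505, 0.252]] [0.028 0.072]
cast [130.8 202.4] 142.5 [[0.526, 0.361], [0.554, 0.348], [0.532, 0.299], [0.504, 0.311], [0.529, 0.33]] [0.031 0.054]
cast [180.  199.5] 1969.0 [[0.589, 0.316], [0.587, 0.08], [0.482, 0.08], [0.484, 0.316], [0.536, 0.198]] [0.236 0.105]
redtop [395.5 175. ] 9.5 [[0.587, -0.327], [0.587, -0.334], [0.577, -0.334], [0.577, -0.327], [0.582, -0.331]] [0.007 0.009]
lock [252.  147.5] 308.0 [[0.711, 0.028], [0.71, -0.023], [0.656, -0.022], [0.657, 0.029], [0.683, 0.003]] [0.051 0.054]
```

View pics/c1.png

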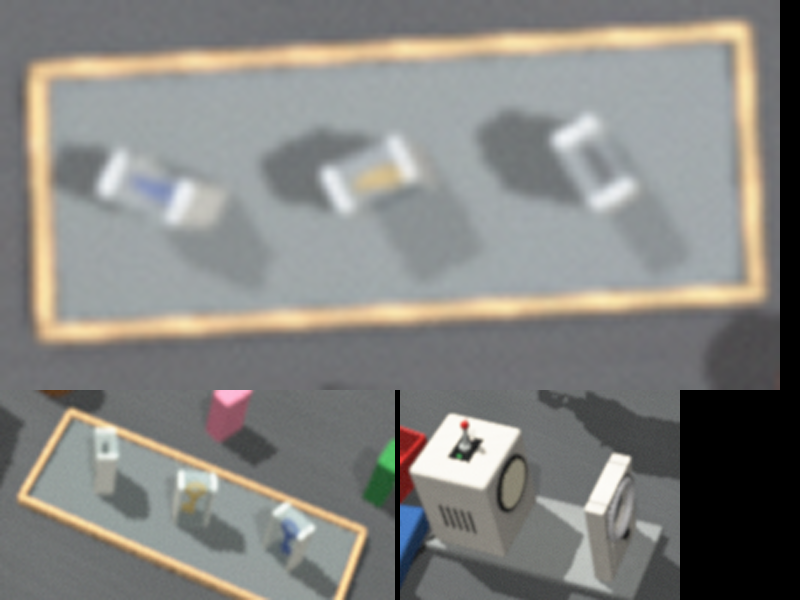

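The crop confirms that the middle casting holds the yellow key. Its top runs about (320–422, 135–215) in the crop, and the white frosted ends lie left and right. The lamp house's measured size matches the spec (0.123 x 0.130 m), and the red ball is within 2 mm of where it should be. Next I'll measure the casting pose and check the analyser.

```bash
python3 - <<'E'
from h import *
f=grab("top")
g=f["pixels"].min(axis=2); 
for T in (185,200,215):
  m=(g>T).astype(np.uint8)*255
  print(T)
  for (x0,y0,x1,y1) in ((155,188,180,210),(282,160,325,222)):
    n,l,st,ce=cv2.connectedComponentsWithStats(m[y0:y1,x0:x1])
    for i in range(1,n):
        if st[i,4]>3:
            print(st[i,4],np.round(ce[i]+[x0,y0],1),np.round(plane(f,ce[i]+[x0,y0],.076 if x0==155 else .19)[0],3))
print("crop corners",np.round(plane(f,np.array([[320,178],[345,215],[422,175],[390,135],[371,175],[338,195],[405,158]])/6+[104.6,169.6],.076),3).tolist())
print("jar",np.round(plane(f,[246,234],.06),3))
L=np.array([.595,-.329]); vy=np.array([-.212,.977])
P=[np.r_[L+vy*d,.19] for d in(.2125,.2275,.2425)]
print("analyser pred px",proj(f,P), "P",P)
E
```

```text
185
24 [171.5 195.8] [0.546 0.221 0.076]
24 [161.  201.2] [0.532 0.249 0.076]
956 [303.8 193.3] [ 0.543 -0.119  0.19 ]
40 [286.5 218.9] [ 0.481 -0.076  0.19 ]
200
17 [171.6 196. ] [0.545 0.221 0.076]
20 [160.8 201.2] [0.532 0.249 0.076]
583 [298.8 191.6] [ 0.547 -0.107  0.19 ]
215
9 [171.6 195.9] [0.546 0.221 0.076]
11 [160.8 201.3] [0.531 0.25  0.076]
539 [298.7 191.6] [ 0.547 -0.107  0.19 ]
crop corners [[0.537, 0.257, 0.076], [0.52, 0.246, 0.076], [0.538, 0.212, 0.076], [0.556, 0.226, 0.076], [0.538, 0.235, 0.076], [0.529, 0.249, 0.076], [0.545, 0.219, 0.076]]
jar [[0.441 0.022 0.06 ]]
analyser pred px [[304.57147388 190.38468594]
 [298.55467543 191.74540598]
 [292.53407034 193.10698691]] P [array([ 0.54995  , -0.1213875,  0.19     ]), array([ 0.54677  , -0.1067325,  0.19     ]), array([ 0.54359  , -0.0920775,  0.19     ])]
```

jog_arm(
  motion=[
    [0,0,0,0.95,0],
    [0,0,0,0.95,0],
    [0,0,0,0,0],
    [0,0,0,0,0],
  ],
  newtons=40,
)

```text
clock: 0.65
position: [0.2231, -0.5838, 0.2312]
tool_rot: [-3.141, 0.0, 0.215]
force: [0.5, -0.3, 0.5]
grip_width: 0.0283
finger_force: 0.0
```

jog_arm(
  motion=[
    [0.5,-0.25,0,0,0],
    [0.94,-0.47,0,0,0],
    [0.94,-0.47,0,0,0],
    [0.94,-0.47,0,0,0],
    [0.94,-0.47,0,0,0],
    [0.94,-0.47,0,0,0],
    [0.94,-0.47,0,0,0],
    [0.94,-0.47,0,0,0],
    [0.94,-0.47,0,0,0],
    [0.94,-0.47,0,0,0],
    [0.94,-0.47,0,0,0],
    [0.94,-0.47,0,0,0],
  ],
)

```text
clock: 1.85
position: [0.5078, -0.3544, 0.2314]
tool_rot: [-3.141, -0.0, 0.215]
force: [-0.4, -0.0, 0.9]
grip_width: -0.0005
finger_force: 0.0
```

jog_arm(
  motion=[
    [0.44,-0.22,0,0,0],
    [0,0,0.3,0,0],
    [0,0,0.33,0,0],
    [0,0,0,0,0],
    [0,0,0,0,0],
  ],
)

```text
clock: 2.35
position: [0.517, -0.3478, 0.2121]
tool_rot: [-3.141, 0.001, 0.211]
force: [0.1, -0.2, 0.4]
grip_width: -0.0003
finger_force: 0.0
```

jog_arm(
  motion=[
    [0.6,0,0,0,0],
    [0.6,0,0,0,0],
    [0.3,0,0,0,0],
    [0.2,0,0,0,0],
    [0.2,0,0,0,0],
    [0.2,0,0,0,0],
    [0.2,0,0,0,0],
    [0.15,0,0,0,0],
    [0.1,0,0,0,0],
    [0,0,0,0,0],
  ],
)

```text
clock: 3.35
position: [0.5907, -0.3316, 0.2118]
tool_rot: [-3.141, 0.005, 0.212]
force: [-15.3, -1.1, 5.5]
grip_width: -0.0002
finger_force: 7.7
```

```bash
python3 - <<'E'
from h import *
f=grab("scene"); save(f,"t1.png",(100,90,220,190),5); print(bot.observe()["position"])
E
```

```text
[ 0.59068598 -0.33159764  0.21188157]
```

View pics/t1.png

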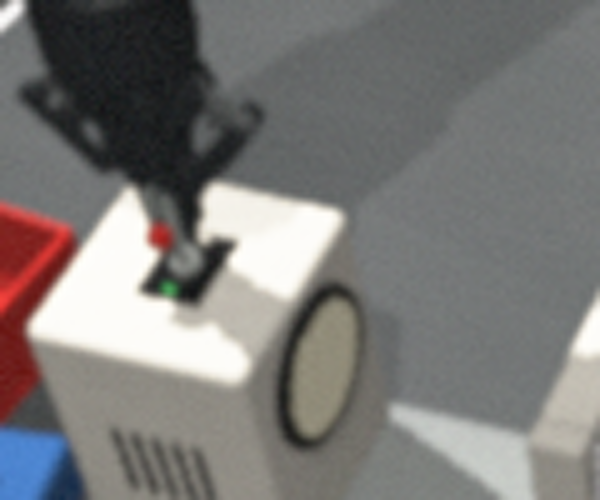

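The toggle is at its stop with 15 N on the tool. The ball at (160,237) in the crop has moved to the far side, and the green lamp shows at (170,288). Next I retract and go to the tray.

jog_arm(
  motion=[
    [-0.5,0,0,0,0],
    [-0.75,0,0,0,0],
    [-0.75,0,-0.5,0,0],
    [0,0,-0.8,0,0.7],
    [0,0,-0.7,0,0.7],
    [0.12,-0.5,0,0,0.7],
    [0.225,-0.99,0,0,0.7],
    [0.225,-0.99,0,0,0.7],
    [0.225,-0.99,0,0,0.7],
    [0.225,-0.99,0,0,0.7],
    [0.225,-0.99,0,0,0.7],
    [0.225,-0.99,0,0,0.7],
  ],
)

```text
clock: 4.6
position: [0.5363, -0.1434, 0.272]
tool_rot: [-3.141, 0.0, 0.213]
force: [0.6, -1.0, 0.3]
grip_width: 0.0596
finger_force: 0.0
```

jog_arm(
  motion=[
    [0.225,-0.99,0,0,0.7],
    [0.225,-0.99,0,0,0.7],
    [0.225,-0.99,0,0,0.7],
    [0.225,-0.99,0,0,0.7],
    [0.225,-0.99,0,0,0.7],
    [0.225,-0.99,0,0,0.7],
    [0.225,-0.99,0,0,0.7],
    [0.225,-0.99,0,0,0.7],
    [0.225,-0.99,0,0,0.7],
    [0.225,-0.99,0,0,0.7],
    [0.225,-0.99,0,0,0.7],
  ],
)

```text
clock: 5.7
position: [0.5395, 0.1915, 0.272]
tool_rot: [-3.141, 0.0, 0.213]
force: [-0.1, -0.2, -0.6]
grip_width: 0.0597
finger_force: 0.0
```

jog_arm(
  motion=[
    [0.22,-0.99,0,0,0.7],
    [0.1,-0.5,0,-0.8,0.7],
    [0,0,0,-0.8,0.7],
    [0,0,0,-0.8,0.7],
    [0,0,0,-0.8,0.7],
    [0,0,0,0,0.7],
    [0,0,0,0,0.7],
  ],
)

```text
clock: 6.4
position: [0.5397, 0.2356, 0.2721]
tool_rot: [-3.141, 0.0, 0.467]
force: [0.6, -0.5, -0.1]
grip_width: 0.0598
finger_force: 0.0
```

jog_arm(
  motion=[
    [0,0,1,0,0.7],
    [0,0,1,0,0.7],
    [0,0,1,0,0.7],
    [0,0,1,0,0.7],
    [0,0,0.9,0,0.7],
    [0,0,0,0,0.7],
    [0,0,0,0,0.7],
  ],
)

```text
clock: 7.1
position: [0.54, 0.2356, 0.1259]
tool_rot: [-3.141, 0.0, 0.468]
force: [0.3, 0.6, 1.2]
grip_width: 0.0599
finger_force: 0.0
```

```bash
python3 - <<'E'
from h import *
o=bot.observe(); p=o["position"]; print(p,o["tool_rot"])
f=grab("scene"); x0,y0=270,180
im=cv2.resize(f["pixels"][y0:y0+100,x0:x0+130],None,fx=6,fy=6,interpolation=cv2.INTER_CUBIC)[:,:,::-1].copy()
c=np.array([.5385,.235]); a=.47; X=np.array([np.sin(a),-np.cos(a)]); Y=np.array([np.cos(a),np.sin(a)])
for z in(.006,.076):
    Q=[np.r_[c+X*i*.018+Y*j*.011,z] for i,j in((1,1),(1,-1),(-1,-1),(-1,1))]
    for q in proj(f,Q): cv2.circle(im,tuple(int(v) for v in (q-[x0,y0]+.5)*6),3,(0,0,255),-1)
q=proj(f,[p])[0]; cv2.circle(im,tuple(int(v) for v in (q-[x0,y0]+.5)*6),4,(0,255,0),-1)
cv2.imwrite("pics/g1.png",im)
E
```

```text
[0.53997464 0.23558539 0.12588587] [-3.14146711e+00  2.72997146e-04  4.67905831e-01]
```

View pics/g1.png

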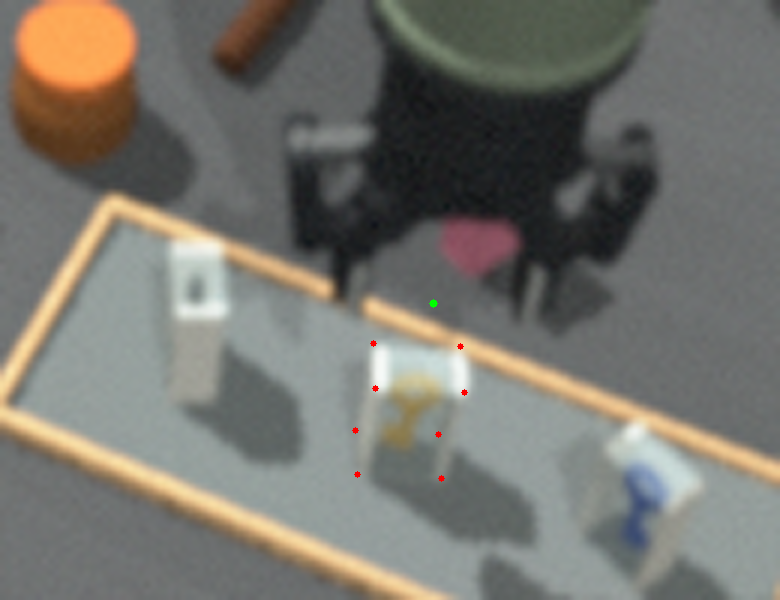

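The crop shows the projected casting corners landing on the real one. Its top centre is at (420,370) against a predicted (418,368), so the estimate is within about 1 mm, with one finger on each frosted side. Next I descend and grip.

jog_arm(
  motion=[
    [-0.05,0,0.6,0,0.7],
    [0,0,0.7,0,0.7],
    [0,0,0.7,0,0.7],
    [0,0,0.5,0,0.7],
    [0,0,0.37,0,0.7],
    [0,0,0,0,0.7],
    [0,0,0,0,0.3],
    [0,0,0,0,0.2],
    [0,0,0,0,0.2],
    [0,0,0,0,0.2],
    [0,0,0,0,0.2],
  ],
  newtons=35,
)

```text
clock: 8.25
position: [0.5392, 0.235, 0.0403]
tool_rot: [-3.142, -0.002, 0.469]
force: [-0.2, 0.3, 8.3]
grip_width: 0.0357
finger_force: 37.1
```

jog_arm(
  motion=[
    [0,0,-0.2,0,0.2],
    [0,0,-0.5,0,0.2],
    [0,0,-0.8,0,0.2],
    [0,0,-1,0,0.2],
    [0,0,-1,0,0.2],
    [0,0,-1,0,0.2],
    [0,0,-1,0,0.2],
    [0,0,-1,0,0.2],
    [0,0,-1,0,0.2],
    [0,0,-0.7,0,0.2],
    [0,0,-0.3,0,0.2],
    [0,0,0,0,0.2],
  ],
)

```text
clock: 9.45
position: [0.5388, 0.2348, 0.2957]
tool_rot: [3.141, -0.002, 0.469]
force: [-0.5, -0.7, -1.4]
grip_width: 0.0354
finger_force: 36.0
```

```bash
python3 - <<'E'
from h import *
o=bot.observe(); print(o["position"],o["tool_rot"],o["grip_width"],o["finger_force"])
for n in("scene","top"):
    f=grab(n); q=proj(f,[o["position"]])[0].astype(int); save(f,n+"1.png",(max(q[0]-90,0),max(q[1]-70,0),q[0]+90,q[1]+70),2.2)
a=cv2.imread("pics/scene1.png"); b=cv2.imread("pics/top1.png"); h=max(a.shape[0],b.shape[0])
w=np.hstack([cv2.copyMakeBorder(i,0,h-i.shape[0],0,0,cv2.BORDER_CONSTANT) for i in(a,b)]); cv2.imwrite("pics/l1.png",w); print(w.shape)
E
```

```text
[0.53878448 0.2347521  0.29571815] [ 3.14149349e+00 -2.05120730e-03  4.68757436e-01] 0.035371184216501546 36.04463338851929
(308, 792, 3)
```

View pics/l1.png

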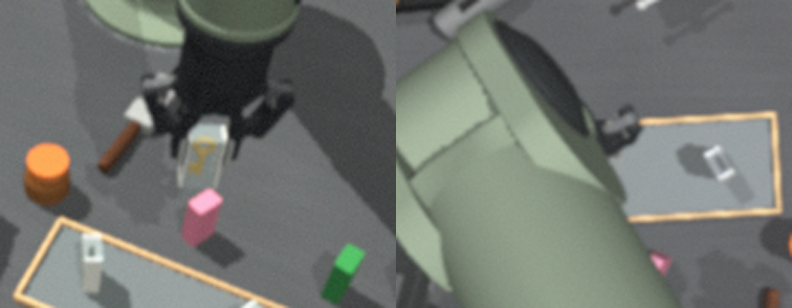

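The left half (scene view) shows the casting with the brass key upright between the fingers at (205,155). The others stand as before. Next I carry it over and turn it.

jog_arm(
  motion=[
    [-0.19,0.44,0,0,0.2],
    [-0.378,0.88,0,0,0.2],
    [-0.378,0.88,0,0,0.2],
    [-0.378,0.88,0,0,0.2],
    [-0.378,0.88,0,0,0.2],
    [-0.378,0.88,0,0,0.2],
    [-0.378,0.88,0,0,0.2],
    [-0.378,0.88,0,0,0.2],
    [-0.378,0.88,0,0,0.2],
    [-0.378,0.88,0,0,0.2],
    [-0.378,0.88,0,0,0.2],
    [-0.378,0.88,0,0,0.2],
  ],
)

```text
clock: 10.75
position: [0.5586, -0.0972, 0.2933]
tool_rot: [-3.141, 0.002, 0.468]
force: [0.8, 0.1, -0.4]
grip_width: 0.0354
finger_force: 36.0
```

jog_arm(
  motion=[
    [-0.378,0.88,0,0,0.2],
    [-0.378,0.88,0,0,0.2],
    [-0.378,0.88,0,0,0.2],
    [-0.19,0.44,0,-0.44,0.2],
    [0,0,0,-1,0.2],
    [0,0,0,-1,0.2],
    [0,0,0,-1,0.2],
    [0,0,0,-1,0.2],
    [0,0,0,-1,0.2],
    [0,0,0,-1,0.2],
    [0,0,0,-1,0.2],
    [0,0,0,-1,0.2],
  ],
)

```text
clock: 11.95
position: [0.5648, -0.1963, 0.2932]
tool_rot: [-3.14, 0.0, 1.147]
force: [0.1, 0.2, -1.1]
grip_width: 0.0356
finger_force: 36.1
```

jog_arm(
  motion=[
    [0,0,0,-1,0.2],
    [0,0,0,-1,0.2],
    [0,0,0,-1,0.2],
    [0,0,0,-1,0.2],
    [0,0,0,-1,0.2],
    [0,0,0,-1,0.2],
    [0,0,0,-1,0.2],
    [0,0,0,-1,0.2],
    [0,0,0,0,0.2],
    [0,0,0,0,0.2],
    [0,0,0,0,0.2],
  ],
)

```text
clock: 13.05
position: [0.5655, -0.1958, 0.2939]
tool_rot: [-3.141, -0.0, 1.782]
force: [0.6, 0.4, -0.9]
grip_width: 0.0358
finger_force: 36.1
```

jog_arm(
  motion=[
    [0,0,0.4,0,0.2],
    [0,0,0.6,0,0.2],
    [0,0,0.6,0,0.2],
    [0,0,0.6,0,0.2],
    [0,0,0.6,0,0.2],
    [0,0,0.6,0,0.2],
    [0,0,0.6,0,0.2],
    [0,0,0.6,0,0.2],
    [0,0,0.4,0,0.2],
    [0,0,0.3,0,0.2],
    [0,0,0,0,0.2],
    [0,0,0,0,0.2],
  ],
)

```text
clock: 14.25
position: [0.566, -0.1955, 0.1356]
tool_rot: [3.141, 0.0, 1.784]
force: [-0.3, -0.0, -0.6]
grip_width: 0.0355
finger_force: 36.1
```

```bash
python3 - <<'E'
from h import *
o=bot.observe(); p=o["position"]; print(p,o["tool_rot"],o["force"],o["finger_force"])
d=p[:2]-[.566,-.195]; print("viewer x,y err",d@[.977,.212],d@[-.212,.977])
f=grab("scene"); x0,y0=100,90
im=cv2.resize(f["pixels"][y0:y0+140,x0:x0+180],None,fx=4.2,fy=4.2,interpolation=cv2.INTER_CUBIC)[:,:,::-1].copy()
a=.2135; X=np.array([np.cos(a),np.sin(a)]); Y=np.array([-np.sin(a),np.cos(a)])
Q=[np.r_[np.array([.566,-.195])+X*i*.018+Y*j*.011,z] for z in(.1,.17) for i,j in((1,1),(1,-1),(-1,-1),(-1,1))]
for q in proj(f,Q): cv2.circle(im,tuple(int(v) for v in (q-[x0,y0]+.5)*4.2),2,(0,0,255),-1)
cv2.imwrite("pics/e1.png",im)
E
```

```text
[ 0.56596486 -0.19547527  0.13562982] [3.14121554e+00 1.12664345e-04 1.78388208e+00] [-0.25774059 -0.04718275 -0.62976422] 36.12683415412903
viewer x,y err -0.00013508490178849142 -0.0004568932629314112
```

View pics/e1.png

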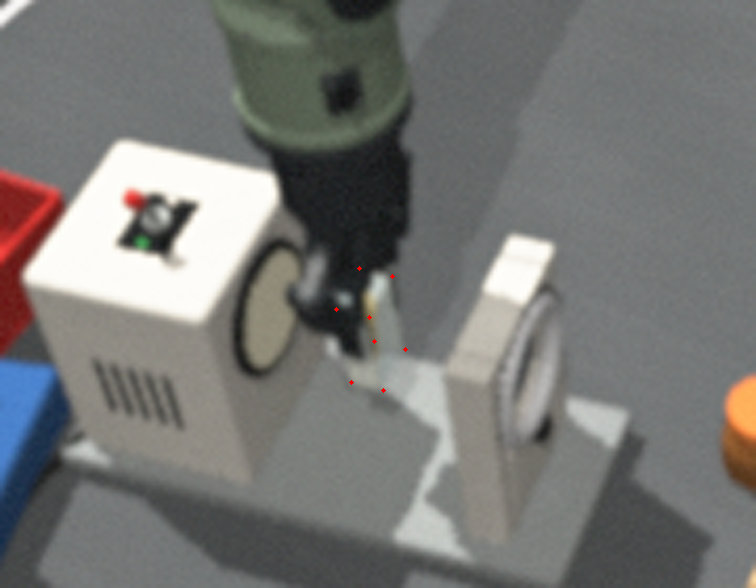

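The picture shows the casting hanging in the gap, with its lower corner at about (383,393) against a predicted (383,390). The toggle's red ball at (133,198) leans away from the robot and the lamp is on.

```bash
python3 -c "
from workcell import bot
print(bot.job_done())"
```

```text
the job is handed in; nothing more can be done
None
```

I flipped the lamp toggle fully on and handed the job in with the brass-key casting gripped on its frosted sides, upright in the light path and within about 1 mm of centre by the arm's reading; the hand-in returned no verdict.

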